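# Close up the shielded test box

### The job

Lay the USB stick flat inside the open shielded test box. Then fit the loose lid: hook one short edge fully home under the lip of the box, square to the box, while the clamp is still open, and then swing the clamp down so that the lid is pressed shut flat on the rim against its springs and stays so. Leave the solder reel and the flux tin where they are.

Things in the scene. Friction and masses are not known exactly. Their poses are not given: they have to be found in the camera images.
- test_box: Open aluminium box fixed to the desk. Origin: middle of its underside; x runs from the lip end (-x) to the clamp end (+x), z up. In mm in this frame: cavity x -71..71, y -38..38, floor z 6, rim z 30; side walls 4 thick, far wall x 71..75, near wall x -83..-71 (with a 12 mm coax socket outside at z 18). Clamp ears x 92..108, y -15..15, z up to 46.
- box_mouth (a point): Mouth of the slot for the lid's edge: on the near rim below the lip's edge, at test_box x -63, y 0, z 30 mm; axes as test_box. In test_box mm: lip plate x -83..-63, y -47..47, underside z 39, top z 43; slot floor is the rim, z 30; upright stop face at x -79; cheeks at y -43 and 43. Slot: 9 high, 86 wide, 16 deep.
- springs (a point): Midway between the tops of two brass spring plungers (8 diameter, at test_box x 60, y -30 and 30 mm) that stand to z 40, 10 above the rim. The lid must press them down: 0.8 N each at first, 2.8 N each at the rim. A level lid meets them before it can enter the slot; tilted far end up by 0.1 to 0.2 rad it enters. Hooked and let go it rests on them, far end up about 0.07 rad.
- lid: Loose aluminium plate 154 x 80 x 5 mm, about 0.15 kg; either short edge may be hooked. In its middle stands a dark grip block: 40 along x, 12 along y, z 5 to 31 mm. Origin: centre of the plate's underside; x along the 154 mm, z up. Starts on the desk, grip up. Home: short edge on the stop face, so origin at x -2, y 0, z 30 mm in test_box, its x along test_box x (either way).
- usb_stick: Black USB stick with a yellow end and a metal plug, 104 x 22 x 13 mm (body 22 wide at its middle), lying on the desk; origin at the centre of its underside, x along its length.
- clamp (a joint): Angle of the clamp arm in rad: 0 = shut (arm level, pointing to the lip, its foot on the lid's top), pi/2 = upright, up to 2.05 = leaning away from the lip. Starts at 1.75 to 1.95. Stiff friction hinge (about 0.3 N m): it stays where it is left, also shut against the springs. Push it over from its far side, then press its end down with 10 to 15 N.
- clamp_hinge (a point): Clamp hinge axis (along test_box y), at test_box x 100, y 0, z 40 mm; axes as test_box. At angle q the arm's end is at hinge + 62 mm * (-cos q, 0, sin q) in the test_box frame. Arm 14 mm wide, 6 thick.
- clamp_tip (a point): On the outer face (upper when shut) of the black thumb piece at the arm's end, 54 mm from the hinge axis and 4 mm off the arm's centre line. Thumb piece: 16 long, 20 wide, 8 mm thick.
- solder_reel: Grey reel of solder, 46 mm diameter, 24 mm high, standing flat; bystander. Origin: centre of its underside.
- flux_tin: Low round tin with a yellow top, 55 mm diameter, 20 mm high; bystander. Origin: centre of its underside.
- hot_air_tool (a point): Upper end of the thick black hot-air tool that leans in its rest on the desk between the test box and the lid (fixed; its body rises away from the robot at about y 0 to 0.065 m, from the desk's edge to this point, its thin nozzle a little farther and higher). Beside it, to -y, stands the soldering station, 0.15 m high. Pass over them with fingers and load above z 0.25 m.

How it is judged:
By the outcome, as a careful person would: the job done as asked, in the order asked, and still so for the second after the job is handed in, with the robot touching nothing.
It also fails if it takes over 72 s, if anything falls off the work surface, if the arm or the gripper's body presses on something with over 40 N, if the wrist force passes 120 N, or if a joint passes its speed limit or range.

### The arm

A 6-joint arm with a two-finger parallel gripper is mounted at the origin on a cart in front of the work surface, level with it; the furniture and walls round the work are solid. World frame = base frame: x ahead of the robot, y to its left, z up, the work surface at z = 0. Lengths are in mm, angles in rad, forces in N, time in s.
With the tool pointing down it reaches from about 325 to 850 mm from the base axis. Payload 4.4 kg.
Tool frame: the origin (TCP) lies between the finger pads; the fingertips stand 8 mm ahead of it and the grasp point (between the pads) lies 11 mm behind it; z points along the fingers, y is the line along which they close (so a half turn about z gives the same grasp; the last joint's range is limited). The gripper opens to 94 mm and grips with 3 to 60 N. Pads are 16 mm wide; open, the fingers measure 119 mm over their backs; the gripper's body (75 mm by 177 mm) begins 78 mm behind the grasp point.
Start: joints at [0.991, 0.207, 1.542, -0, 1.393, -0.15], TCP at [239.606, 522.701, 213.447] pointing down, gripper open.
Joint ranges: [-2.73, 2.73], [-0.86, 2.22], [0.23, 2.46], [-1.11, 4.25], [0.08, 2.63], [-2.82, 2.82]. Speed limits (rad/s): [2.79, 2.79, 3.14, 3.14, 3.14, 3.14].

### API

Orientations are given as a unit quaternion [w, x, y, z].
In Python, from cell import arm gives the robot as it stands.
- The arm moves only by the shell command python3 -m creep 'ROWS' [FORCE]. ROWS is JSON, a list of rows, each an object of numbers: "claw": the closure, from 0 (fully open) to 1 (shut); "tx", "ty", "tz": the shift along the tool's x, y, z in units of 25 mm (1.0 is 25 mm); "roll": the turn about the tool's z in units of 5 degrees (1.0 is 5 degrees). In form: [{"claw": .., "tx": .., "ty": .., "tz": .., "roll": ..}, ...]. A call has 1 to 8 rows; each row shifts and turns the commanded pose from where the row before left it, along the tool's axes as they then stand; what a row does not reach is not made up. A row lasts 1/10 s, in which the tool goes at most 50 mm and 8.59 degrees, less where a joint would pass 70% of its speed; a pose out of reach is approached as far as the arm can. A call is refused whole if a number of a shift passes 1 or a number of a turn 1, either way. A call with a gripper value outside its range is refused whole. The fingers move at their own pace and stop on an object; FORCE is the grip in N (left out, the last holds). Time passes only in rows, so rows that do not move let the fingers close. It gives the time, the measured TCP pose, the force, the opening and the grip force at its end, in the units of the state.
- arm.sense(): the state, without advancing time (a new reading comes with each control period).
- arm.get_image(name): name is "scene" or "top" or "wrist"; returns a dict with "img" (384x512x3 uint8, red, green, blue), "range_z" (384x512 float32, mm along the optical axis (not along the pixel's ray), 0 where there is no reading), "fx", "fy", "cx", "cy" (pixels), "R" (3x3) and "t" (3): a world point X has camera coordinates R X + t. Camera axes: x right, y down, z forward; pixel columns grow to the right and rows downward; lengths in mm; the calibration is good to about 2 mm. The wrist camera is an equidistant fisheye: a pixel r from the principal point sees the ray r / f radians off the axis. A picture is of the moment at which its call begins.
- arm.sign_off(): hands the job in; it is judged then, once.
Trained networks look in the newest picture that a camera, given by its name, has taken for a name from the list of things; names that differ only in an ending like _2 or _b are one class to them, and where a whole thing is asked for, a point or a joint stands for the part that bears it (a point fixed in the world has none). Each returns a list of dicts, best first, with "conf" (0 to 1); they miss things now and then, are a little off and sometimes report something else, mostly with a low value. They report only what shows in the picture. A call takes as long as a camera call.
- arm.look_for(camera, target): "xyz" ([x, y, z] in mm, in world coordinates, good to about 4 mm: the middle of the surface that is visible of it).
- arm.cut_out(camera, target): "mask" (384x512 bool, what is visible of it).
- arm.spot_point(camera, target): "xyz" ([x, y, z] in mm, in world coordinates, good to about 4 mm: a listed point, or the origin of a listed thing).
The state is a dict: "t": time; "joint_pos": joint angles; "joint_velocities": joint speeds; "joint_torque": joint torques, N m; "tool_pos": TCP position; "tcp_rot": TCP orientation; "contact_force": force on the tool from outside, world axes, zero at the start; "torque": the same for the moment, N m; "width": finger opening in mm; "gripper_force": force on a finger pad.
Only numpy, scipy, OpenCV 4.12 (cv2) and the standard library are available. Lean on these libraries where they do the work, as an engineer would, in place of code of your own. Each camera call takes 0.05 s, during which the arm holds its last target. There are 200 camera calls.

## Working session

There is one attempt and no reset: what is moved stays moved. The work goes in short steps, Python scripts to look and compute and a shell command to move; the robot and the scene stay as the last step left them, time stands still between calls to the robot, and variables do not carry over. Pictures are saved under pics/ and viewed, at most 10 in all, crops included, and the job is handed in when it is done.

```bash
ls; mkdir -p pics
cat > h.py <<'E'
import numpy as np, cv2
from cell import arm
from scipy.spatial.transform import Rotation as Ro
def img(cam,fn=None):
    d=arm.get_image(cam)
    if fn: cv2.imwrite('pics/'+fn,d['img'][:,:,::-1])
    return d
def cloud(d):  # pinhole cams: world xyz per pixel
    z=d['range_z'];v,u=np.mgrid[:z.shape[0],:z.shape[1]]
    P=np.stack([(u-d['cx'])/d['fx']*z,(v-d['cy'])/d['fy']*z,z],-1)
    W=(P-d['t'])@d['R'];W[z==0]=np.nan
    return W
def st():
    s=arm.sense();q=s['tcp_rot'];R=Ro.from_quat([q[1],q[2],q[3],q[0]]).as_matrix()
    return s,np.array(s['tool_pos']),R
E
python3 - <<'E'
from h import *
s,p,R=st();print(s['t'],p,R.round(3).tolist(),s['width'])
a=img('top','top1.png');b=img('scene','scene1.png')
for c in ['top','scene']:
  for n in ['test_box','lid','usb_stick','solder_reel','flux_tin']:
    for f in (arm.look_for,arm.spot_point):
      print(c,n,f.__name__,[(np.round(o['xyz']).tolist(),round(o['conf'],2)) for o in f(c,n)[:2]])
  for n in ['box_mouth','springs','clamp_hinge','clamp_tip','hot_air_tool']:
    print(c,n,[(np.round(o['xyz']).tolist(),round(o['conf'],2)) for o in arm.spot_point(c,n)[:2]])
print(arm.sense()['t'])
v=np.hstack([cv2.resize(x['img'][:,:,::-1],(400,300)) for x in (a,b)])
E
```

```text
pics
0.0 [239.19058731 522.02200298 212.30625184] [[-0.909, 0.417, -0.001], [0.417, 0.909, -0.002], [0.0, -0.002, -1.0]] 93.98372640765818
top test_box call [([541.0, 251.0, 7.0], 0.85)]
top test_box call [([532.0, 257.0, 0.0], 0.64), ([657.0, 230.0, 88.0], 0.42)]
top lid call [([636.0, -76.0, 5.0], 0.62)]
top lid call [([639.0, -81.0, -3.0], 0.69), ([633.0, 233.0, 39.0], 0.49)]
top usb_stick call [([501.0, 438.0, 12.0], 0.53)]
top usb_stick call [([505.0, 439.0, -1.0], 0.55)]
top solder_reel call [([366.0, 412.0, 25.0], 0.69)]
top solder_reel call [([370.0, 413.0, -0.0], 0.53)]
top flux_tin call [([677.0, 92.0, 20.0], 0.57)]
top flux_tin call [([679.0, 92.0, -2.0], 0.62)]
top box_mouth [([471.0, 266.0, 28.0], 0.7)]
top springs [([640.0, -77.0, -3.0], 0.66), ([598.0, 239.0, 36.0], 0.62)]
top clamp_hinge [([632.0, 236.0, 41.0], 0.56)]
top clamp_tip [([654.0, 232.0, 90.0], 0.44)]
top hot_air_tool [([519.0, 35.0, 172.0], 0.56)]
scene test_box call [([544.0, 252.0, 7.0], 0.88), ([648.0, -67.0, 7.0], 0.41)]
scene test_box call [([538.0, 256.0, -1.0], 0.76)]
scene lid call [([646.0, -69.0, 8.0], 0.77)]
scene lid call [([641.0, -78.0, 4.0], 0.97), ([680.0, 94.0, 2.0], 0.39)]
scene usb_stick call [([498.0, 445.0, 14.0], 0.76)]
scene usb_stick call [([503.0, 441.0, 2.0], 0.69)]
scene solder_reel call [([383.0, 406.0, 23.0], 0.54)]
scene solder_reel call [([369.0, 412.0, -3.0], 0.44)]
scene flux_tin call [([676.0, 102.0, 24.0], 0.75), ([546.0, 253.0, 9.0], 0.24)]
scene flux_tin call []
scene box_mouth [([474.0, 268.0, 28.0], 0.67)]
scene springs [([598.0, 240.0, 41.0], 0.89)]
scene clamp_hinge [([632.0, 232.0, 38.0], 0.66)]
scene clamp_tip [([652.0, 230.0, 92.0], 0.44), ([535.0, 256.0, -0.0], 0.39)]
scene hot_air_tool [([518.0, 34.0, 173.0], 0.65)]
1.6
```

View pics/top1.png

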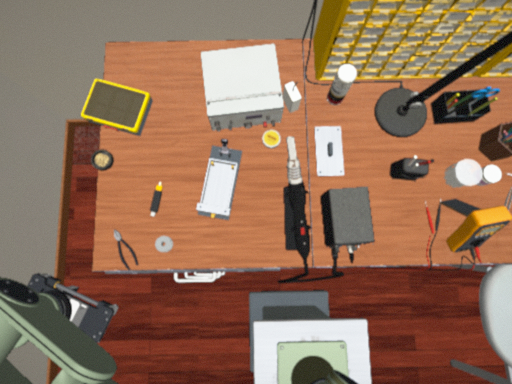

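View pics/scene1.png

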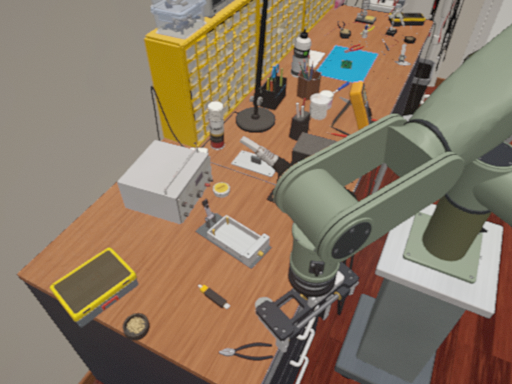

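The top view shows the box at px (218,182), the USB stick at (156,199), the lid at (329,150), the reel at (164,243) and the tin at (271,139). The scene view agrees, with the clamp leaning away. Next I measure poses from depth.

```bash
cat > fit.py <<'E'
from h import *
from scipy.optimize import minimize
def boxres(W):
    # box model: fit x,y,yaw by matching height map samples
    c0=np.array([536,255]);P=W.reshape(-1,3);P=P[np.isfinite(P[:,0])]
    P=P[(np.hypot(*(P[:,:2]-c0).T)<125)&(P[:,2]>-10)&(P[:,2]<55)]
    def model(x,y):
        z=np.zeros_like(x)
        i=(x>-83)&(x<75)&(abs(y)<42);z[i]=30
        i=(x>-71)&(x<71)&(abs(y)<38);z[i]=6
        i=(x>-83)&(x<-63)&(abs(y)<47);z[i]=43
        i=(abs(x-60)<4)&(abs(abs(y)-30)<4);z[i]=40
        i=(x>92)&(x<108)&(abs(y)<15);z[i]=46
        return z
    def cost(v):
        c,s=np.cos(v[2]),np.sin(v[2]);d=P[:,:2]-v[:2]
        x=d[:,0]*c+d[:,1]*s;y=-d[:,0]*s+d[:,1]*c
        m=(abs(y)<60)&(x>-105)&(x<85)
        return np.minimum(abs(P[m,2]-model(x,y)[m]-v[3]),12).mean()
    best=min((minimize(cost,[536+a,255+b,-.2+e,0],method='Nelder-Mead',options=dict(initial_simplex=np.array([536+a,255+b,-.2+e,0])+np.vstack([np.zeros(4),np.diag([5,5,.06,2])]))) for a in(-4,4) for b in(-4,4) for e in(-.03,.03)),key=lambda r:r.fun)
    return best.x.round(3),round(best.fun,2),len(P)
def rect(W,m,zlo,zhi):
    P=W[m];P=P[np.isfinite(P[:,0])];P=P[(P[:,2]>zlo)&(P[:,2]<zhi)]
    r=cv2.minAreaRect(P[:,:2].astype(np.float32));return np.round(r[0],1),np.round(r[1],1),round(r[2],1),len(P),np.median(P,0).round(1)
E
python3 - <<'E'
from fit import *
for c in ['top','scene']:
    W=cloud(img(c)); print(c,boxres(W))
    for n,lo,hi in [('lid',1,12),('usb_stick',5,20)]:
        o=arm.cut_out(c,n)
        if o: print(n,round(o[0]['conf'],2),rect(W,o[0]['mask'],lo,hi))
        if o and n=='lid':
            P=W[o[0]['mask']];P=P[P[:,2]>20]; print('grip',len(P),P.mean(0) if len(P) else 0)
        if o:
            P=W[o[0]['mask']];P=P[(P[:,2]>lo)&(P[:,2]<hi)][:,:2];u,s,vt=np.linalg.svd(P-P.mean(0),full_matrices=False);print('pca',P.mean(0).round(1),np.arctan2(vt[0,1],vt[0,0]).round(3))
print(arm.sense()['t'])
E
```

```text
top (array([ 5.34102e+02,  2.54899e+02, -2.00000e-01,  1.77000e-01]), np.float64(2.53), 5359)
lid 0.83 (array([638.9, -78.4]), array([154.3,  80.3]), 0.4, 1198, array([635.3, -76.9,   5.3]))
grip 63 [638.16634083 -77.6192462   29.40034132]
pca [637.7 -78. ] -3.12
usb_stick 0.68 (array([499.8, 439.6]), array([22.1, 97.9]), 78.8, 220, array([497.4, 438.5,  12.2]))
pca [498.4 439.1] 2.938
scene (array([ 5.36049e+02,  2.54208e+02, -1.98000e-01,  1.46700e+00]), np.float64(4.41), 4699)
lid 0.93 (array([641.6, -76.9]), array([155.3,  86.1]), 0.2, 495, array([655.8, -63.6,   6.4]))
grip 47 [642.28841832 -75.10885198  28.5135536 ]
pca [649.9 -66. ] 2.962
usb_stick 0.84 (array([501.1, 442.3]), array([20.7, 96.1]), 74.9, 249, array([501.7, 443.5,  13.2]))
pca [501.4 442.8] 2.908
1.9
```

```bash
cat >> h.py <<'E'
def to(x,y,z,yaw=None):
    s,p,R=st();ty=np.arctan2(R[1,1],R[0,1])
    dy=0 if yaw is None else (yaw-ty+np.pi/2)%np.pi-np.pi/2
    Rn=Ro.from_rotvec([0,0,dy]).as_matrix()@R
    d=(np.array([x,y,z])-p)/25
    print('t',round(s['t'],2),'pos',p.round(1),'yaw',ty.round(3),'w',round(s['width'],1),'F',np.round(s['contact_force'],1))
    print(' roll',round(-np.degrees(dy)/5,2),'then shift',(Rn.T@d).round(2),'| without roll',(R.T@d).round(2))
E
python3 -c "
from h import *
to(503,440,130,1.36)"
```

```text
t 1.9 pos [239.6 522.7 213.5] yaw 1.141 w 94.0 F [-0.8  0.2  0. ]
 roll -2.51 then shift [-11.    -1.03   3.34] | without roll [-10.96   1.38   3.34]
```

```bash
python3 -m creep '[{"tx":-1,"ty":0.2,"roll":-1},{"tx":-1,"roll":-1},{"tx":-1,"roll":-0.5},{"tx":-1,"ty":-0.2},{"tx":-1,"ty":-0.2},{"tx":-1,"ty":-0.2},{"tx":-1,"ty":-0.2,"tz":0.3},{"tx":-1,"ty":-0.2,"tz":0.5}]'
python3 -m creep '[{"tx":-1,"tz":0.5},{"tx":-1,"tz":0.5},{"tx":-1,"tz":0.5},{"tz":0.5},{"tz":0}]'
python3 - <<'E'
from h import *
to(503,440,130,1.36)
d=img('wrist','w1.png')
print(d['fx'],d['cx'],d['cy'])
for n in ['usb_stick']:
  for f in (arm.look_for,arm.spot_point): print([(np.round(o['xyz'],1).tolist(),round(o['conf'],2)) for o in f('wrist',n)[:2]])
o=arm.cut_out('wrist','usb_stick')
def fcloud(d):
    z=d['range_z'];v,u=np.mgrid[:384,:512];x=(u-d['cx'])/d['fx'];y=(v-d['cy'])/d['fy'];r=np.hypot(x,y)+1e-9
    k=np.tan(np.minimum(r,1.5))/r
    P=np.stack([x*k*z,y*k*z,z],-1);W=(P-d['t'])@d['R'];W[(z==0)|(r>1.4)]=np.nan;return W
if o:
    W=fcloud(d);P=W[o[0]['mask']];P=P[(P[:,2]>6)&(P[:,2]<20)][:,:2]
    print(len(P),cv2.minAreaRect(P.astype(np.float32)))
E
```

```text
t 1.9 pos [239.6 522.7 213.5] yaw 1.141 w 94.0 F [-0.8  0.2  0. ]
 roll -2.51 then shift [-11.    -1.03   3.34] | without roll [-10.96   1.38   3.34]
297.3186396354542 259.8215367432945 192.6605290557895
[([464.6, 448.9, 15.5], 0.79)]
[([501.9, 439.0, 2.4], 0.67)]
183 ((465.5673828125, 448.1404113769531), (20.587730407714844, 30.7985782623291), 76.09564208984375)validation failed for argument at $[0]...
validation failed for argument at $[0]...
```

View pics/w1.png

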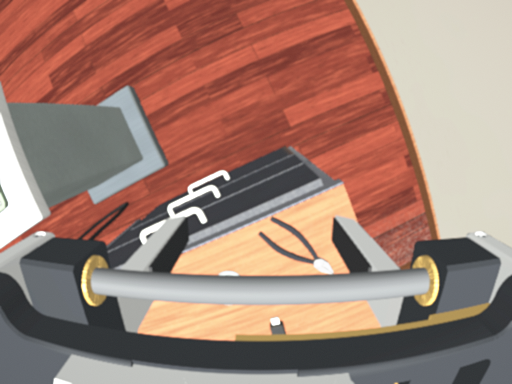

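The rows were refused because every row needs all five keys. The wrist picture, taken from the start pose, only shows the stick's end at (277,325).

```bash
cat >> h.py <<'E'
def fcloud(d):
    z=d['range_z'];v,u=np.mgrid[:384,:512];x=(u-d['cx'])/d['fx'];y=(v-d['cy'])/d['fy'];r=np.hypot(x,y)+1e-9
    k=np.tan(np.minimum(r,1.5))/r
    P=np.stack([x*k*z,y*k*z,z],-1);W=(P-d['t'])@d['R'];W[(z==0)|(r>1.4)]=np.nan;return W
E
python3 -m creep '[{"claw":0,"tx":-1,"ty":0.2,"tz":0,"roll":-1},{"claw":0,"tx":-1,"ty":0,"tz":0,"roll":-1},{"claw":0,"tx":-1,"ty":0,"tz":0,"roll":-0.5},{"claw":0,"tx":-1,"ty":-0.2,"tz":0,"roll":0},{"claw":0,"tx":-1,"ty":-0.2,"tz":0,"roll":0},{"claw":0,"tx":-1,"ty":-0.2,"tz":0,"roll":0},{"claw":0,"tx":-1,"ty":-0.2,"tz":0.3,"roll":0},{"claw":0,"tx":-1,"ty":-0.2,"tz":0.5,"roll":0}]'
python3 -m creep '[{"claw":0,"tx":-1,"ty":0,"tz":0.5,"roll":0},{"claw":0,"tx":-1,"ty":0,"tz":0.5,"roll":0},{"claw":0,"tx":-1,"ty":0,"tz":0.5,"roll":0},{"claw":0,"tx":0,"ty":0,"tz":0.5,"roll":0},{"claw":0,"tx":0,"ty":0,"tz":0,"roll":0}]'
python3 - <<'E'
from h import *
to(503,440,130,1.36)
d=img('wrist')
for f in (arm.look_for,arm.spot_point): print([(np.round(o['xyz'],1).tolist(),round(o['conf'],2)) for o in f('wrist','usb_stick')[:2]])
o=arm.cut_out('wrist','usb_stick')
if o:
    W=fcloud(d);P=W[o[0]['mask']];P=P[(P[:,2]>6)&(P[:,2]<20)][:,:2]
    print(len(P),P.mean(0),cv2.minAreaRect(P.astype(np.float32)))
E
```

```text
t: 2.9
tool_pos: [430.8, 451.5, 194.5]
tcp_rot: [0.001, 0.106, 0.994, 0.001]
contact_force: [-0.4, 0.2, -0.9]
width: 94.2
gripper_force: 0.0
t: 3.4
tool_pos: [501.0, 434.5, 140.5]
tcp_rot: [-0.002, 0.106, 0.994, -0.002]
contact_force: [-0.4, 0.1, 0.1]
width: 93.9
gripper_force: 0.0
t 3.4 pos [501.  434.5 140.5] yaw 1.358 w 93.9 F [-0.4  0.1  0.1]
 roll -0.02 then shift [-0.04  0.23  0.42] | without roll [-0.04  0.23  0.42]
[([497.2, 439.5, 14.0], 0.72)]
[([501.9, 438.9, 1.4], 0.86)]
1733 [498.06082923 440.40927737] ((501.99066162109375, 439.27044677734375), (21.416492462158203, 103.43955993652344), 78.40925598144531)
```

```bash
python3 -m creep '[{"claw":0.4,"tx":-0.04,"ty":0.2,"tz":1,"roll":-0.1},{"claw":0.4,"tx":0,"ty":0,"tz":1,"roll":0},{"claw":0.4,"tx":0,"ty":0,"tz":1,"roll":0},{"claw":0.4,"tx":0,"ty":0,"tz":1,"roll":0},{"claw":0.4,"tx":0,"ty":0,"tz":0.8,"roll":0},{"claw":0.4,"tx":0,"ty":0,"tz":0.4,"roll":0},{"claw":1,"tx":0,"ty":0,"tz":0,"roll":0},{"claw":1,"tx":0,"ty":0,"tz":0,"roll":0}]' 20
python3 -m creep '[{"claw":1,"tx":0,"ty":0,"tz":0,"roll":0},{"claw":1,"tx":0,"ty":0,"tz":0,"roll":0},{"claw":1,"tx":0,"ty":0,"tz":-0.4,"roll":0},{"claw":1,"tx":0,"ty":0,"tz":-1,"roll":0},{"claw":1,"tx":0,"ty":0,"tz":-1,"roll":0},{"claw":1,"tx":0,"ty":0,"tz":-1,"roll":0}]'
python3 -c "
from h import *
c,s=np.cos(-.2),np.sin(-.2)
print(arm.sense()['gripper_force'])
x=-5;to(535+c*x,254.5+s*x,17,1.3708)"
```

```text
t: 4.4
tool_pos: [505.0, 441.1, 14.8]
tcp_rot: [0.001, 0.101, 0.995, 0.001]
contact_force: [-0.0, -0.1, -0.8]
width: 44.0
gripper_force: 0.0
t: 5.0
tool_pos: [504.7, 440.4, 100.4]
tcp_rot: [0.0, 0.101, 0.995, 0.0]
contact_force: [-0.3, 0.1, -0.4]
width: 20.4
gripper_force: 20.0
19.997197149787098
t 5.0 pos [504.7 440.4 100.4] yaw 1.368 w 20.4 F [-0.3  0.1 -0.4]
 roll -0.03 then shift [-2.46 -7.05  3.33] | without roll [-2.49 -7.04  3.33]
```

```bash
python3 -m creep '[{"claw":1,"tx":-0.3,"ty":-0.5,"tz":0,"roll":0},{"claw":1,"tx":-0.4,"ty":-1,"tz":0,"roll":0},{"claw":1,"tx":-0.4,"ty":-1,"tz":0,"roll":0},{"claw":1,"tx":-0.4,"ty":-1,"tz":0,"roll":0},{"claw":1,"tx":-0.4,"ty":-1,"tz":0,"roll":0},{"claw":1,"tx":-0.4,"ty":-1,"tz":0,"roll":0},{"claw":1,"tx":-0.2,"ty":-1,"tz":0,"roll":0},{"claw":1,"tx":0,"ty":-0.5,"tz":0.3,"roll":0}]'
python3 -m creep '[{"claw":1,"tx":0,"ty":-0.05,"tz":0.5,"roll":0},{"claw":1,"tx":0,"ty":0,"tz":0.8,"roll":0},{"claw":1,"tx":0,"ty":0,"tz":0.8,"roll":0},{"claw":1,"tx":0,"ty":0,"tz":0.6,"roll":0},{"claw":1,"tx":0,"ty":0,"tz":0.15,"roll":0},{"claw":1,"tx":0,"ty":0,"tz":0.1,"roll":0},{"claw":1,"tx":0,"ty":0,"tz":0,"roll":0}]'
python3 -c "
from h import *
c,s=np.cos(-.2),np.sin(-.2)
x=-5;to(535+c*x,254.5+s*x,17,1.3708)"
```

```text
t: 5.8
tool_pos: [531.1, 253.6, 90.9]
tcp_rot: [0.001, 0.103, 0.995, -0.0]
contact_force: [0.4, 0.5, -1.0]
width: 20.9
gripper_force: 20.0
t: 6.5
tool_pos: [528.9, 255.4, 18.9]
tcp_rot: [-0.002, 0.101, 0.995, -0.001]
contact_force: [-8.1, -3.8, 18.2]
width: 21.5
gripper_force: 20.0
t 6.5 pos [528.9 255.4  18.9] yaw 1.369 w 21.5 F [-8.1 -3.8 18.2]
 roll -0.02 then shift [-0.05  0.01  0.08] | without roll [-0.05  0.01  0.08]
```

Run:
```python
from h import *
a=img('scene');b=img('top');w=img('wrist')
A=cv2.resize(a['img'][190:290,170:300],(520,400),interpolation=2)
B=cv2.resize(b['img'][135:225,185:255],(280,360),interpolation=2)
C=np.zeros((600,800,3),np.uint8);C[:400,:520]=A;C[:360,520:]=B
C[400:,:]=cv2.resize(w['img'],(800,600))[250:450]
cv2.imwrite('pics/p3.png',C[:,:,::-1]);print(arm.sense()['contact_force'])
```

```text
[-7.18070838 -3.68677931 17.78409514]
```

View pics/p3.png

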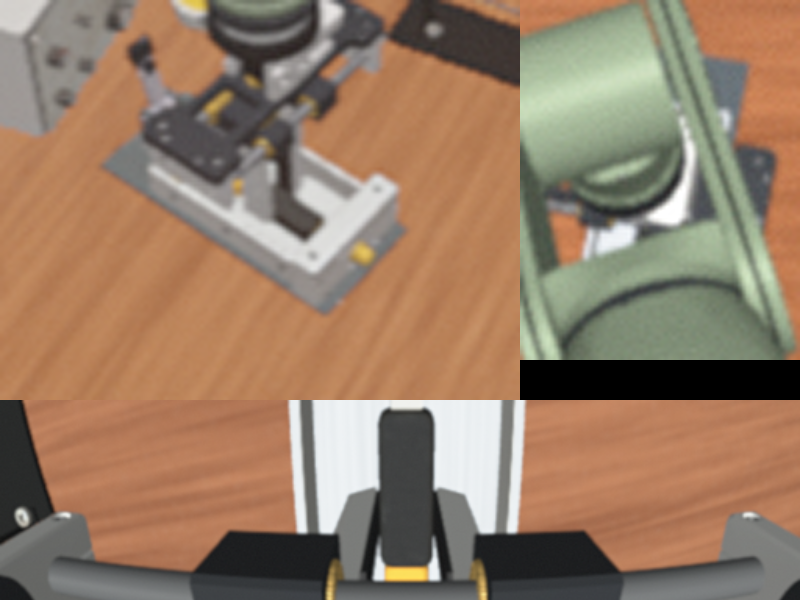

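The stick is held low and centred between the side walls (wrist strip, x 380–435), touching the floor. I release it now.

```bash
python3 -m creep '[{"claw":1,"tx":0,"ty":0,"tz":-0.08,"roll":0},{"claw":0.65,"tx":0,"ty":0,"tz":0,"roll":0},{"claw":0.65,"tx":0,"ty":0,"tz":0,"roll":0},{"claw":0.65,"tx":0,"ty":0,"tz":-0.4,"roll":0},{"claw":0.65,"tx":0,"ty":0,"tz":-1,"roll":0},{"claw":0.65,"tx":0,"ty":0,"tz":-1,"roll":0},{"claw":0.65,"tx":0,"ty":0,"tz":-1,"roll":0},{"claw":0.65,"tx":0,"ty":0,"tz":-1,"roll":0}]' 
python3 -m creep '[{"claw":0.4,"tx":0,"ty":0,"tz":-1,"roll":0},{"claw":0.4,"tx":0,"ty":0,"tz":-1,"roll":0},{"claw":0.4,"tx":0,"ty":0,"tz":-1,"roll":0},{"claw":0.4,"tx":0,"ty":0,"tz":-1,"roll":0},{"claw":0.4,"tx":0,"ty":0,"tz":-1,"roll":0},{"claw":0.4,"tx":0,"ty":0,"tz":-1,"roll":0},{"claw":0.4,"tx":0,"ty":0,"tz":-0.5,"roll":0}]'
python3 - <<'E'
from fit import *
d=img('wrist','w4.png')
W=fcloud(d);print('box',boxres(W))
for n in ['usb_stick','box_mouth','springs','clamp_hinge','clamp_tip']: print(n,[(np.round(o['xyz'],1).tolist(),round(o['conf'],2)) for o in arm.spot_point('wrist',n)[:1]])
o=arm.cut_out('wrist','usb_stick')
if o:
    P=W[o[0]['mask']];P=P[(P[:,2]>-5)&(P[:,2]<40)]
    print(len(P),np.percentile(P[:,2],[2,20,50,80,98]),cv2.minAreaRect(P[:,:2].astype(np.float32)))
to(639,-78,280,np.pi/2)
E
```

```text
t: 7.45
tool_pos: [530.1, 255.2, 130.4]
tcp_rot: [0.0, 0.101, 0.995, 0.0]
contact_force: [-0.3, -1.1, 0.5]
width: 32.8
gripper_force: 0.0
t: 8.15
tool_pos: [531.2, 255.5, 294.9]
tcp_rot: [0.002, 0.101, 0.995, 0.001]
contact_force: [-0.1, 0.1, 0.7]
width: 56.3
gripper_force: 0.0
box (array([ 5.34867e+02,  2.54392e+02, -2.06000e-01,  2.29000e-01]), np.float64(2.48), 18293)
usb_stick [([527.3, 256.2, 10.4], 0.57)]
box_mouth [([471.3, 265.1, 28.0], 0.86)]
springs [([593.2, 246.0, 37.4], 0.57)]
clamp_hinge [([633.3, 232.7, 41.9], 0.78)]
clamp_tip [([652.7, 231.2, 87.0], 0.69)]
781 [13.29212653 17.35412637 18.6498381  19.50751136 20.6762652 ] ((526.0880737304688, 256.20855712890625), (21.369895935058594, 100.88983917236328), 78.5606460571289)
t 8.5 pos [529.3 254.8 289.6] yaw 1.368 w 56.4 F [ 0.5 -0.6  0.4]
 roll -2.33 then shift [ -4.39 -13.31   0.39] | without roll [ -6.98 -12.15   0.38]
```

View pics/w4.png

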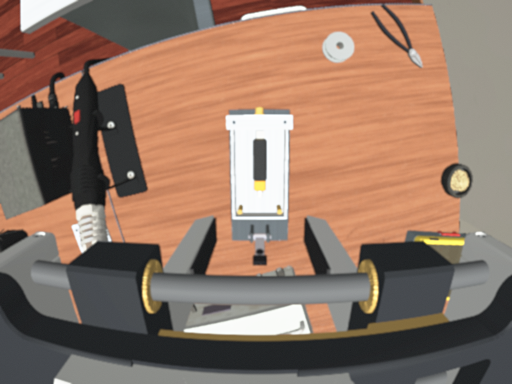

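The stick lies flat in the box (px 260,160) and the box pose is confirmed. The clamp is at (260,250). Next is the lid.

```bash
python3 -m creep '[{"claw":0.4,"tx":0,"ty":-0.5,"tz":0,"roll":-1},{"claw":0.4,"tx":0,"ty":-1,"tz":0,"roll":-1},{"claw":0.4,"tx":-0.4,"ty":-1,"tz":0,"roll":-0.3},{"claw":0.4,"tx":-0.4,"ty":-1,"tz":0,"roll":0},{"claw":0.4,"tx":-0.4,"ty":-1,"tz":0,"roll":0},{"claw":0.4,"tx":-0.4,"ty":-1,"tz":0,"roll":0},{"claw":0.4,"tx":-0.4,"ty":-1,"tz":0,"roll":0},{"claw":0.4,"tx":-0.4,"ty":-1,"tz":0,"roll":0}]'
python3 -m creep '[{"claw":0.4,"tx":-0.4,"ty":-1,"tz":0,"roll":0},{"claw":0.4,"tx":-0.4,"ty":-1,"tz":0,"roll":0},{"claw":0.4,"tx":-0.4,"ty":-1,"tz":0,"roll":0},{"claw":0.4,"tx":-0.4,"ty":-1,"tz":0,"roll":0},{"claw":0.4,"tx":-0.4,"ty":-1,"tz":0,"roll":0},{"claw":0.4,"tx":-0.2,"ty":-0.7,"tz":0.5,"roll":0},{"claw":0.4,"tx":0,"ty":0,"tz":1,"roll":0},{"claw":0.4,"tx":0,"ty":0,"tz":1,"roll":0}]'
python3 - <<'E'
from fit import *
d=img('wrist')
W=fcloud(d)
print([(np.round(o['xyz'],1).tolist(),round(o['conf'],2)) for o in arm.spot_point('wrist','lid')[:1]])
o=arm.cut_out('wrist','lid')
if o:
    m=o[0]['mask'];print(o[0]['conf'],rect(W,m,1,12),rect(W,m,24,38))
to(644,-78,17,np.pi/2)
E
```

```text
t: 9.3
tool_pos: [583.4, 66.6, 290.2]
tcp_rot: [-0.001, 0.001, 1.0, 0.0]
contact_force: [0.4, 0.3, -0.4]
width: 56.5
gripper_force: 0.0
t: 10.1
tool_pos: [638.0, -75.6, 226.9]
tcp_rot: [-0.001, 0.002, 1.0, 0.0]
contact_force: [-0.2, 0.5, -0.2]
width: 56.5
gripper_force: 0.0
[([642.0, -81.9, -5.8], 0.78)]
0.85 (array([641.7, -79.4]), array([156.8,  83.4]), 0.1, 6242, array([635.9, -78.7,   5.1])) (array([640.6, -79.3]), array([11.5, 40. ]), 89.5, 298, array([640.4, -79.8,  30.6]))
t 10.25 pos [636.1 -74.3 225.2] yaw 1.569 w 56.1 F [0.5 0.4 0.2]
 roll -0.02 then shift [-0.38 -0.16  8.33] | without roll [-0.38 -0.16  8.33]
```

```bash
python3 -m creep '[{"claw":0.6,"tx":-0.36,"ty":-0.19,"tz":1,"roll":0},{"claw":0.6,"tx":0,"ty":0,"tz":1,"roll":0},{"claw":0.6,"tx":0,"ty":0,"tz":1,"roll":0},{"claw":0.6,"tx":0,"ty":0,"tz":1,"roll":0},{"claw":0.6,"tx":0,"ty":0,"tz":1,"roll":0},{"claw":0.6,"tx":0,"ty":0,"tz":1,"roll":0},{"claw":0.6,"tx":0,"ty":0,"tz":1,"roll":0},{"claw":0.6,"tx":0,"ty":0,"tz":0.8,"roll":0}]' 12
python3 -m creep '[{"claw":0.6,"tx":0,"ty":0,"tz":0.5,"roll":0},{"claw":1,"tx":0,"ty":0,"tz":0,"roll":0},{"claw":1,"tx":0,"ty":0,"tz":0,"roll":0},{"claw":1,"tx":0,"ty":0,"tz":0,"roll":0},{"claw":1,"tx":0,"ty":0,"tz":0,"roll":0}]'
```

```text
t: 11.05
tool_pos: [648.0, -79.5, 34.1]
tcp_rot: [0.0, 0.001, 1.0, -0.0]
contact_force: [0.8, -0.1, 0.0]
width: 37.6
gripper_force: 0.0
t: 11.55
tool_pos: [648.9, -80.0, 23.6]
tcp_rot: [0.002, 0.001, 1.0, -0.0]
contact_force: [0.4, 0.1, 2.6]
width: 12.0
gripper_force: 12.0
```

```bash
python3 -m creep '[{"claw":1,"tx":0,"ty":0,"tz":-0.3,"roll":0},{"claw":1,"tx":0,"ty":0,"tz":-0.7,"roll":0},{"claw":1,"tx":0,"ty":0,"tz":-1,"roll":0},{"claw":1,"tx":0,"ty":0,"tz":-1,"roll":0},{"claw":1,"tx":0,"ty":0,"tz":-1,"roll":0},{"claw":1,"tx":0,"ty":0,"tz":-1,"roll":0},{"claw":1,"tx":0,"ty":0,"tz":-1,"roll":0},{"claw":1,"tx":0,"ty":0,"tz":-1,"roll":0}]'
python3 -m creep '[{"claw":1,"tx":0,"ty":0,"tz":-1,"roll":0},{"claw":1,"tx":0,"ty":0,"tz":-1,"roll":0},{"claw":1,"tx":0,"ty":0,"tz":-1,"roll":0},{"claw":1,"tx":0,"ty":0,"tz":-0.8,"roll":0},{"claw":1,"tx":0,"ty":0,"tz":-0.2,"roll":0}]'
cat >> h.py <<'E'
def lidplane(fn=None):
    d=img('wrist',fn);W=fcloud(d);s,p,R=st();o=arm.cut_out('wrist','lid')
    if not o: print('no lid');return
    m=o[0]['mask'];P=W[m];P=P[np.isfinite(P[:,0])]
    P=P[(abs((P-p)@R[:,1])>8)&(np.linalg.norm(P-p,axis=1)<160)]
    Q=np.c_[(P-p)@R[:,0],(P-p)@R[:,1],P[:,2]-p[2]]
    k=np.ones(len(Q),bool)
    for _ in range(6):
        A=np.c_[Q[:,:2],np.ones(len(Q))];c=np.linalg.lstsq(A[k],Q[k,2],rcond=None)[0];r=abs(Q[:,2]-A@c);k=r<max(2,np.median(r)*2.5)
    rc=cv2.minAreaRect(Q[k][:,:2].astype(np.float32))
    print('conf',round(o[0]['conf'],2),'n',k.sum(),'slope tx,ty',c[:2].round(3),'z at tcp',c[2].round(1),'rect(tool)',np.round(rc[0],1),np.round(rc[1],1),round(rc[2],1),'tx range',np.percentile(Q[k][:,0],[0.5,99.5]).round(1))
E
python3 -c "
from h import *
lidplane()
to(404,281,285,1.368)"
```

```text
t: 12.35
tool_pos: [647.5, -79.8, 199.5]
tcp_rot: [0.001, 0.001, 1.0, -0.0]
contact_force: [0.7, -0.3, -1.3]
width: 12.1
gripper_force: 12.0
t: 12.85
tool_pos: [648.8, -80.1, 301.9]
tcp_rot: [0.004, 0.001, 1.0, -0.001]
contact_force: [0.2, -0.3, -0.6]
width: 12.0
gripper_force: 12.0
conf 0.57 n 13048 slope tx,ty [-0.004 -0.002] z at tcp -17.4 rect(tool) [8.1 0.1] [153.6  80.5] 0.0 tx range [-15.   84.4]
t 12.95 pos [647.9 -79.8 298.8] yaw 1.569 w 11.8 F [ 0.5  0.  -0.9]
 roll 2.3 then shift [12.46 12.17  0.5 ] | without roll [ 9.79 14.41  0.51]
```

```bash
python3 -m creep '[{"claw":1,"tx":0.2,"ty":0.4,"tz":0,"roll":0.5},{"claw":1,"tx":0.5,"ty":0.8,"tz":0,"roll":1},{"claw":1,"tx":0.8,"ty":0.9,"tz":0,"roll":0.8},{"claw":1,"tx":0.9,"ty":0.9,"tz":0,"roll":0},{"claw":1,"tx":0.9,"ty":0.9,"tz":0,"roll":0},{"claw":1,"tx":0.9,"ty":0.9,"tz":0,"roll":0},{"claw":1,"tx":0.9,"ty":0.9,"tz":0,"roll":0},{"claw":1,"tx":0.9,"ty":0.9,"tz":0,"roll":0}]'
python3 -m creep '[{"claw":1,"tx":0.9,"ty":0.9,"tz":0,"roll":0},{"claw":1,"tx":0.9,"ty":0.9,"tz":0,"roll":0},{"claw":1,"tx":0.9,"ty":0.9,"tz":0,"roll":0},{"claw":1,"tx":0.9,"ty":0.9,"tz":0,"roll":0},{"claw":1,"tx":0.9,"ty":0.7,"tz":0,"roll":0},{"claw":1,"tx":0.7,"ty":0.5,"tz":0.3,"roll":0},{"claw":1,"tx":0.4,"ty":0.2,"tz":0.6,"roll":0},{"claw":1,"tx":0,"ty":0,"tz":0.8,"roll":0}]'
python3 -c "
from h import *
to(404,281,84,1.368)"
```

```text
t: 13.75
tool_pos: [524.6, 109.6, 294.9]
tcp_rot: [-0.002, 0.101, 0.995, -0.0]
contact_force: [-0.2, 1.2, -1.0]
width: 11.9
gripper_force: 12.0
t: 14.55
tool_pos: [412.9, 260.3, 253.2]
tcp_rot: [-0.0, 0.1, 0.995, 0.0]
contact_force: [0.6, -1.0, -0.6]
width: 11.8
gripper_force: 12.0
t 14.55 pos [412.9 260.3 253.2] yaw 1.37 w 11.8 F [ 0.6 -1.  -0.6]
 roll 0.03 then shift [0.51 0.74 6.77] | without roll [0.51 0.74 6.77]
```

```bash
python3 -m creep '[{"claw":1,"tx":0.5,"ty":0.74,"tz":0.8,"roll":0},{"claw":1,"tx":0,"ty":0,"tz":1,"roll":0},{"claw":1,"tx":0,"ty":0,"tz":1,"roll":0},{"claw":1,"tx":0,"ty":0,"tz":1,"roll":0},{"claw":1,"tx":0,"ty":0,"tz":1,"roll":0},{"claw":1,"tx":0,"ty":0,"tz":1,"roll":0},{"claw":1,"tx":0,"ty":0,"tz":0.6,"roll":0},{"claw":1,"tx":0,"ty":0,"tz":0.1,"roll":0}]' 12
python3 -m creep '[{"claw":1,"tx":0,"ty":0,"tz":0.2,"roll":0},{"claw":1,"tx":0,"ty":0,"tz":0.2,"roll":0},{"claw":1,"tx":0,"ty":0,"tz":0.1,"roll":0}]'
python3 -c "
from h import *
to(404,281,58,1.368)"
```

```text
t: 15.35
tool_pos: [402.8, 278.4, 88.1]
tcp_rot: [-0.003, 0.101, 0.995, -0.002]
contact_force: [-0.7, -0.2, -0.5]
width: 12.0
gripper_force: 12.0
t: 15.65
tool_pos: [406.4, 280.1, 79.4]
tcp_rot: [0.0, 0.101, 0.995, 0.0]
contact_force: [0.8, 0.2, -0.5]
width: 11.6
gripper_force: 12.0
t 15.65 pos [406.4 280.1  79.4] yaw 1.368 w 11.6 F [ 0.8  0.2 -0.5]
 roll -0.0 then shift [0.1  0.02 0.86] | without roll [0.1  0.02 0.86]
```

```bash
python3 -m creep '[{"claw":1,"tx":0.1,"ty":0,"tz":0.2,"roll":0},{"claw":1,"tx":0,"ty":0,"tz":0.2,"roll":0},{"claw":1,"tx":0,"ty":0,"tz":0.15,"roll":0},{"claw":1,"tx":0,"ty":0,"tz":0.1,"roll":0}]' 12
python3 -m creep '[{"claw":1,"tx":0,"ty":0,"tz":0.1,"roll":0},{"claw":1,"tx":0,"ty":0,"tz":0.1,"roll":0},{"claw":1,"tx":0,"ty":0,"tz":0,"roll":0}]'
python3 -c "
from h import *
lidplane()
to(404,281,58,1.368)"
```

```text
t: 16.05
tool_pos: [403.3, 280.6, 62.8]
tcp_rot: [-0.0, 0.101, 0.995, 0.0]
contact_force: [-1.3, 0.4, 0.8]
width: 11.9
gripper_force: 12.0
t: 16.35
tool_pos: [403.6, 280.5, 57.7]
tcp_rot: [-0.0, 0.101, 0.995, 0.0]
contact_force: [-0.8, -0.3, -0.3]
width: 12.3
gripper_force: 12.0
conf 0.57 n 12034 slope tx,ty [-0.171  0.   ] z at tcp -18.4 rect(tool) [5.2 0.5] [ 80.6 151.7] 89.9 tx range [-66.   80.6]
t 16.45 pos [403.9 280.3  57.8] yaw 1.368 w 11.9 F [ 0.6 -0.  -1.4]
 roll 0.0 then shift [ 0.    0.03 -0.01] | without roll [ 0.    0.03 -0.01]
```

The lid is tilted 0.17 rad in the grip, with the lip end low. I carry it over the box.

```bash
cat >> h.py <<'E'
BO=np.array([534.9,254.4]);BY=-0.203
def box2w(x,y): c,s=np.cos(BY),np.sin(BY); return BO+[c*x-s*y,s*x+c*y]
def w2box(p): c,s=np.cos(BY),np.sin(BY);d=np.array(p)[:2]-BO; return np.array([c*d[0]+s*d[1],-s*d[0]+c*d[1]])
def tob(x,y,z): 
    w=box2w(x,y);to(w[0],w[1],z,BY+np.pi/2);print(' tcp in box',w2box(st()[1]).round(1))
E
python3 -m creep '[{"claw":1,"tx":0,"ty":0,"tz":-0.5,"roll":0},{"claw":1,"tx":0,"ty":0,"tz":-0.8,"roll":0},{"claw":1,"tx":0,"ty":0,"tz":-0.8,"roll":0},{"claw":1,"tx":-0.5,"ty":0,"tz":0,"roll":0},{"claw":1,"tx":-0.8,"ty":0,"tz":0,"roll":0},{"claw":1,"tx":-0.8,"ty":0,"tz":0,"roll":0},{"claw":1,"tx":-0.8,"ty":0,"tz":0,"roll":0},{"claw":1,"tx":-0.8,"ty":0,"tz":0,"roll":0}]'
python3 -m creep '[{"claw":1,"tx":-0.8,"ty":0,"tz":0,"roll":0},{"claw":1,"tx":-0.8,"ty":0,"tz":0,"roll":0},{"claw":1,"tx":-0.6,"ty":0,"tz":0,"roll":0},{"claw":1,"tx":-0.2,"ty":0,"tz":0,"roll":0},{"claw":1,"tx":0,"ty":0,"tz":0,"roll":0}]'
python3 -c "
from h import *
lidplane()
d=img('scene','s5.png');cv2.imwrite('pics/s5.png',cv2.resize(d['img'][170:290,160:310,::-1],(750,600),interpolation=2))
tob(23.3,-.5,68.7)"
```

```text
t: 17.25
tool_pos: [495.7, 261.1, 109.9]
tcp_rot: [0.0, 0.101, 0.995, -0.0]
contact_force: [-0.5, -0.2, -1.7]
width: 11.7
gripper_force: 12.0
t: 17.75
tool_pos: [553.6, 249.1, 109.8]
tcp_rot: [-0.0, 0.102, 0.995, -0.0]
contact_force: [-0.5, -0.4, -1.3]
width: 12.0
gripper_force: 12.0
conf 0.87 n 11879 slope tx,ty [-0.169 -0.001] z at tcp -18.6 rect(tool) [ 4.4 -0.1] [151.3  79.9] 0.3 tx range [-67.4  79.4]
t 17.9 pos [552.2 249.7 110. ] yaw 1.368 w 11.8 F [ 0.  -0.8 -1.4]
 roll 0.0 then shift [-0.22  0.03  1.65] | without roll [-0.22  0.03  1.65]
 tcp in box [17.8 -1.1]
```

View pics/s5.png

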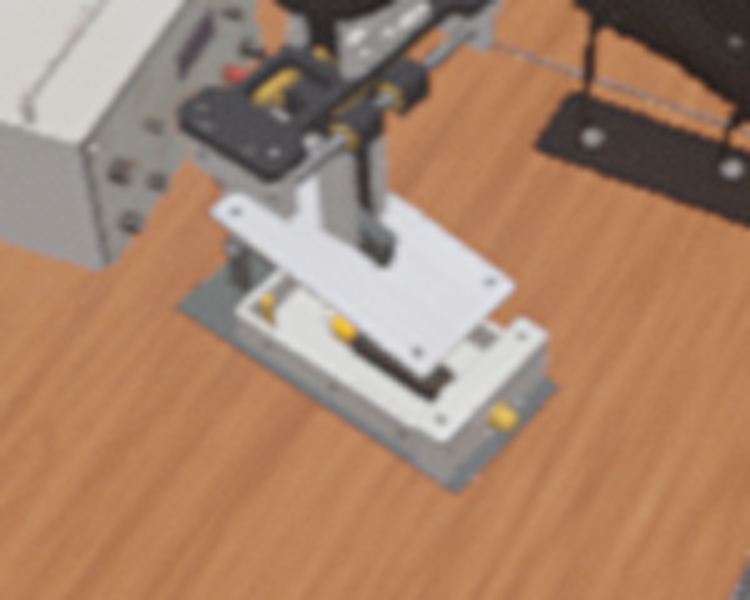

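The lid hovers over the box, its low edge at (420–510, 290–365) just inside the lip, and the far end clears the clamp. I lower it.

```bash
python3 -m creep '[{"claw":1,"tx":-0.2,"ty":0.03,"tz":0.3,"roll":0},{"claw":1,"tx":0,"ty":0,"tz":0.5,"roll":0},{"claw":1,"tx":0,"ty":0,"tz":0.4,"roll":0},{"claw":1,"tx":0,"ty":0,"tz":0.3,"roll":0},{"claw":1,"tx":0,"ty":0,"tz":0.1,"roll":0},{"claw":1,"tx":0,"ty":0,"tz":0,"roll":0}]'
python3 - <<'E'
from fit import *
lidplane()
tob(22.5,-.3,68.7)
d=img('wrist');W=fcloud(d)
# lip edge seen by wrist: points z 40..46 near box x -83..-63
P=W.reshape(-1,3);P=P[np.isfinite(P[:,0])];b=np.array([*np.array([w2box(q) for q in P[(abs(P[:,2]-43)<3.5)&(np.hypot(*(P[:,:2]-BO).T)<110)]]).T])
m=(b[0]<-50)&(b[0]>-95);print('lip',m.sum(),np.percentile(b[0][m],[1,5,50,95,99]).round(1),np.percentile(b[1][m],[1,50,99]).round(1))
E
```

```text
t: 18.5
tool_pos: [557.4, 249.3, 69.5]
tcp_rot: [-0.001, 0.101, 0.995, -0.0]
contact_force: [1.4, 0.2, -1.1]
width: 11.6
gripper_force: 12.0
conf 0.81 n 12039 slope tx,ty [-0.168 -0.   ] z at tcp -19.1 rect(tool) [5.7 0.1] [ 80.7 151.4] 90.0 tx range [-65.8  81. ]
t 18.6 pos [558.3 249.5  70.7] yaw 1.368 w 12.1 F [-0.5 -0.1 -0.8]
 roll 0.0 then shift [ 0.06 -0.01  0.08] | without roll [ 0.06 -0.01  0.08]
 tcp in box [23.9 -0. ]
lip 4377 [-81.9 -81.  -71.1 -53.  -50.5] [-45.6   0.4  45.9]
```

```bash
python3 -m creep '[{"claw":1,"tx":0.2,"ty":0,"tz":0.04,"roll":0},{"claw":1,"tx":0.2,"ty":0,"tz":0,"roll":0},{"claw":1,"tx":0.2,"ty":0,"tz":0,"roll":0},{"claw":1,"tx":0,"ty":0,"tz":0,"roll":0}]'
python3 -m creep '[{"claw":1,"tx":0.05,"ty":0,"tz":0.06,"roll":0},{"claw":1,"tx":0.1,"ty":0,"tz":0.03,"roll":0},{"claw":1,"tx":0,"ty":0,"tz":0,"roll":0}]'
python3 -c "
from h import *
lidplane()
tob(1.5,0,67)"
```

```text
t: 19.05
tool_pos: [542.3, 252.7, 69.4]
tcp_rot: [-0.0, 0.101, 0.995, -0.0]
contact_force: [0.2, 0.8, -0.8]
width: 11.9
gripper_force: 12.0
t: 19.35
tool_pos: [539.3, 253.3, 67.1]
tcp_rot: [-0.0, 0.101, 0.995, -0.0]
contact_force: [-0.4, -0.4, -0.9]
width: 11.4
gripper_force: 12.0
conf 0.8 n 10134 slope tx,ty [-0.167  0.   ] z at tcp -18.4 rect(tool) [-1.7  0.2] [137.4  80.5] 0.3 tx range [-66.6  66.5]
t 19.45 pos [539.7 253.2  67.2] yaw 1.368 w 11.7 F [ 0.1  0.7 -1.4]
 roll 0.0 then shift [0.14 0.01 0.01] | without roll [0.14 0.01 0.01]
 tcp in box [ 4.9 -0.2]
```

```bash
python3 -m creep '[{"claw":1,"tx":0.08,"ty":0,"tz":0.02,"roll":0},{"claw":1,"tx":0.05,"ty":0,"tz":0.02,"roll":0},{"claw":1,"tx":0,"ty":0,"tz":0,"roll":0}]'
python3 -m creep '[{"claw":1,"tx":0.06,"ty":0,"tz":0,"roll":0},{"claw":1,"tx":0.04,"ty":0,"tz":0,"roll":0},{"claw":1,"tx":0,"ty":0,"tz":0,"roll":0}]'
python3 -c "
from h import *
lidplane()
tob(1.5,0,67)"
```

```text
t: 19.75
tool_pos: [537.9, 253.9, 67.1]
tcp_rot: [0.002, 0.101, 0.995, 0.0]
contact_force: [2.3, -1.0, 1.2]
width: 11.9
gripper_force: 12.0
t: 20.05
tool_pos: [537.5, 254.0, 67.9]
tcp_rot: [0.004, 0.101, 0.995, 0.0]
contact_force: [5.9, -3.2, 0.8]
width: 11.9
gripper_force: 12.0
conf 0.82 n 9936 slope tx,ty [-0.178  0.001] z at tcp -18.4 rect(tool) [-2.8  0. ] [ 80.  135.4] 90.0 tx range [-67.1  64.5]
t 20.15 pos [537.5 254.   67.8] yaw 1.368 w 12.0 F [ 6.7 -2.2  1.5]
 roll 0.0 then shift [ 0.05 -0.01  0.03] | without roll [ 0.05 -0.01  0.03]
 tcp in box [2.6 0.2]
```

```bash
python3 -m creep '[{"claw":1,"tx":0,"ty":0,"tz":0.1,"roll":0},{"claw":1,"tx":0.03,"ty":0,"tz":0.1,"roll":0},{"claw":1,"tx":0.03,"ty":0,"tz":0.1,"roll":0},{"claw":1,"tx":0,"ty":0,"tz":0,"roll":0}]'
python3 -c "
from h import *
lidplane()
tob(1.5,0,60)"
```

```text
t: 20.55
tool_pos: [537.7, 254.1, 61.1]
tcp_rot: [0.005, 0.101, 0.995, 0.0]
contact_force: [8.9, -2.8, 2.4]
width: 11.4
gripper_force: 12.0
conf 0.83 n 9880 slope tx,ty [-0.096  0.   ] z at tcp -18.3 rect(tool) [-3.3  0.5] [ 80.6 136.4] 89.4 tx range [-67.7  64.4]
t 20.65 pos [537.6 254.1  61.1] yaw 1.368 w 12.0 F [ 7.8 -2.6  2.4]
 roll 0.0 then shift [ 0.05 -0.01  0.04] | without roll [ 0.05 -0.01  0.04]
 tcp in box [2.7 0.3]
```

```bash
python3 -m creep '[{"claw":1,"tx":0,"ty":0,"tz":0.05,"roll":0},{"claw":0.8,"tx":0,"ty":0,"tz":0,"roll":0},{"claw":0.7,"tx":0,"ty":0,"tz":0,"roll":0},{"claw":0.7,"tx":0,"ty":0,"tz":0,"roll":0},{"claw":0.7,"tx":0,"ty":0,"tz":0,"roll":0}]'
python3 -m creep '[{"claw":0.7,"tx":0,"ty":0,"tz":-0.5,"roll":0},{"claw":0.7,"tx":0,"ty":0,"tz":-1,"roll":0},{"claw":0.7,"tx":0,"ty":0,"tz":-1,"roll":0},{"claw":0.7,"tx":0,"ty":0,"tz":-1,"roll":0},{"claw":0.7,"tx":0,"ty":0,"tz":-1,"roll":0},{"claw":0.7,"tx":0,"ty":0,"tz":-1,"roll":0},{"claw":0.7,"tx":0,"ty":0,"tz":0,"roll":0}]'
python3 - <<'E'
from h import *
lidplane('w6.png')
W=fcloud(img('wrist'))
P=W.reshape(-1,3);P=P[np.isfinite(P[:,0])&(np.hypot(*(P[:,:2]-BO).T)<140)]
b=np.array([w2box(q) for q in P]);z=P[:,2]
def far(y0,y1):
    m=(b[:,1]>y0)&(b[:,1]<y1)&(b[:,0]>60)&(b[:,0]<90)&(z>36)&(z<48)
    return m.sum(),np.percentile(b[m,0],[95,99]).round(1)
print('far edge',[far(a,a+15) for a in(-40,-25,10,25)])
m=(z>52)&(z<72)&(abs(b[:,0])<40)&(abs(b[:,1])<15)
print('block',m.sum(),cv2.minAreaRect(b[m].astype(np.float32)))
m=(z>32)&(z<48)&(b[:,0]>-40)&(b[:,0]<40);print('y edges',np.percentile(b[m,1],[.5,99.5]).round(1))
tob(0,0,60)
E
```

```text
t: 21.15
tool_pos: [531.5, 254.7, 56.8]
tcp_rot: [-0.001, 0.101, 0.995, -0.0]
contact_force: [0.6, -0.5, -0.2]
width: 28.5
gripper_force: 0.0
t: 21.85
tool_pos: [535.4, 255.8, 200.4]
tcp_rot: [0.004, 0.101, 0.995, 0.002]
contact_force: [0.4, -0.2, 0.8]
width: 28.3
gripper_force: 0.0
conf 0.83 n 1784 slope tx,ty [-0.074  0.001] z at tcp -156.7 rect(tool) [-10.4  -1.5] [72.6 73. ] 3.4 tx range [-42.9  21.7]
far edge [(np.int64(4), array([74.2, 74.4])), (np.int64(144), array([74. , 74.3])), (np.int64(146), array([74.1, 74.4])), (np.int64(15), array([74.1, 74.3]))]
block 452 ((-3.427095413208008, 0.05539417266845703), (11.583456993103027, 39.2764892578125), 89.87825775146484)
y edges [-38.8  39.8]
t 22.0 pos [531.9 254.5 194.1] yaw 1.368 w 28.1 F [-0.3  0.2 -0.2]
 roll 0.0 then shift [-0.13  0.02  5.36] | without roll [-0.13  0.02  5.36]
 tcp in box [-3.  -0.5]
```

View pics/w6.png

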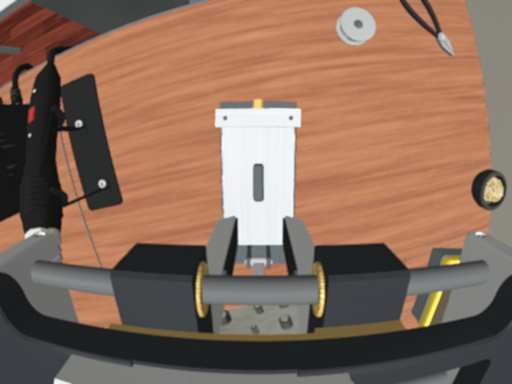

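The lid is hooked square (px 258,180: far edge x≈74, tilt 0.074 rad, block angle 0.1°) and the clamp is still open. Next I check the room behind the clamp.

Run:
```python
from h import *
for c in ['top','scene']:
    W=cloud(img(c));P=W.reshape(-1,3);P=P[np.isfinite(P[:,0])]
    P=P[np.hypot(*(P[:,:2]-BO).T)<330];b=np.array([w2box(q) for q in P]);z=P[:,2]
    for x in range(110,260,10):
        m=(b[:,0]>=x)&(b[:,0]<x+10)&(abs(b[:,1])<95)&(z<170)
        m2=m&(abs(b[:,1])<20)
        print(c,x,m.sum(),np.percentile(z[m],[50,99]).round() if m.any() else '',z[m2].max().round() if m2.any() else '')
    print([(w2box(o['xyz']).round(1),round(o['xyz'][2],1),round(o['conf'],2)) for o in arm.spot_point(c,'clamp_tip')[:2]])
tob(145,0,194)
```

```text
top 110 43 [1. 8.] 
top 120 75 [0. 4.] 
top 130 79 [-0.  5.] 1.0
top 140 93 [-0.  4.] 4.0
top 150 98 [0. 7.] 4.0
top 160 110 [  0. 102.] 35.0
top 170 131 [  1. 117.] 108.0
top 180 269 [ 43. 120.] 122.0
top 190 293 [ 72. 120.] 121.0
top 200 281 [104. 122.] 122.0
top 210 238 [117. 140.] 141.0
top 220 180 [118. 141.] 141.0
top 230 175 [118. 142.] 137.0
top 240 220 [118. 141.] 122.0
top 250 194 [118. 141.] 122.0
[]
scene 110 169 [  4. 103.] 104.0
scene 120 110 [2. 6.] 6.0
scene 130 128 [1. 6.] 6.0
scene 140 136 [1. 6.] 4.0
scene 150 139 [ 1. 52.] 6.0
scene 160 207 [  2. 113.] 5.0
scene 170 397 [ 42. 119.] 108.0
scene 180 381 [ 55. 120.] 120.0
scene 190 413 [ 66. 121.] 121.0
scene 200 349 [ 91. 140.] 122.0
scene 210 296 [113. 142.] 142.0
scene 220 235 [118. 143.] 144.0
scene 230 220 [118. 141.] 141.0
scene 240 217 [118. 142.] 123.0
scene 250 213 [117. 142.] 122.0
[(array([  24.1, -220.4]), 171.3, 0.68), (array([117.9,   0.3]), 89.6, 0.57)]
t 22.2 pos [531.5 254.4 193.1] yaw 1.368 w 28.2 F [ 0.4 -0.4  0.4]
 roll 0.0 then shift [-5.93  0.03 -0.05] | without roll [-5.93  0.03 -0.05]
 tcp in box [-3.3 -0.7]
```

```bash
python3 -m creep '[{"claw":1,"tx":-0.6,"ty":0.03,"tz":0,"roll":0},{"claw":1,"tx":-1,"ty":0,"tz":0,"roll":0},{"claw":1,"tx":-1,"ty":0,"tz":0,"roll":0},{"claw":1,"tx":-1,"ty":0,"tz":0,"roll":0},{"claw":1,"tx":-1,"ty":0,"tz":0,"roll":0},{"claw":1,"tx":-1,"ty":0,"tz":0,"roll":0},{"claw":1,"tx":-0.3,"ty":0,"tz":0,"roll":0},{"claw":1,"tx":0,"ty":0,"tz":0,"roll":0}]' 10
python3 -c "
from h import *
tob(145,0,90)"
```

```text
t: 23.0
tool_pos: [677.2, 225.2, 193.4]
tcp_rot: [-0.001, 0.102, 0.995, -0.0]
contact_force: [0.9, -0.2, -0.1]
width: 0.6
gripper_force: 0.0
t 23.0 pos [677.2 225.2 193.4] yaw 1.367 w 0.6 F [ 0.9 -0.2 -0.1]
 roll -0.01 then shift [0.   0.   4.14] | without roll [0.   0.   4.14]
 tcp in box [1.453e+02 1.000e-01]
```

```bash
python3 -m creep '[{"claw":1,"tx":0,"ty":0,"tz":0.6,"roll":0},{"claw":1,"tx":0,"ty":0,"tz":1,"roll":0},{"claw":1,"tx":0,"ty":0,"tz":1,"roll":0},{"claw":1,"tx":0,"ty":0,"tz":1,"roll":0},{"claw":1,"tx":0,"ty":0,"tz":0.5,"roll":0},{"claw":1,"tx":0,"ty":0,"tz":0,"roll":0}]'
python3 -m creep '[{"claw":1,"tx":0.3,"ty":0,"tz":0,"roll":0},{"claw":1,"tx":0.3,"ty":0,"tz":0,"roll":0},{"claw":1,"tx":0.3,"ty":0,"tz":0,"roll":0},{"claw":1,"tx":0.3,"ty":0,"tz":0,"roll":0}]'
python3 -m creep '[{"claw":1,"tx":0.3,"ty":0,"tz":0,"roll":0},{"claw":1,"tx":0.3,"ty":0,"tz":0,"roll":0},{"claw":1,"tx":0.3,"ty":0,"tz":0,"roll":0},{"claw":1,"tx":0.3,"ty":0,"tz":0,"roll":0},{"claw":1,"tx":0.3,"ty":0,"tz":0,"roll":0},{"claw":1,"tx":0,"ty":0,"tz":0,"roll":0}]'
python3 -c "
from h import *
tob(75,0,90)"
```

```text
t: 23.6
tool_pos: [673.9, 225.7, 88.9]
tcp_rot: [-0.003, 0.101, 0.995, -0.001]
contact_force: [-0.6, -0.2, -0.4]
width: 0.4
gripper_force: 0.0
t: 24.0
tool_pos: [652.3, 231.5, 97.0]
tcp_rot: [0.006, 0.101, 0.995, 0.001]
contact_force: [6.6, -2.6, 4.3]
width: 0.7
gripper_force: 3.2
t: 24.6
tool_pos: [613.8, 239.5, 95.9]
tcp_rot: [0.004, 0.101, 0.995, 0.001]
contact_force: [5.0, -0.5, 2.3]
width: 0.6
gripper_force: 2.5
t 24.6 pos [613.8 239.5  95.9] yaw 1.368 w 0.6 F [ 5.  -0.5  2.3]
 roll 0.01 then shift [ 0.21 -0.05  0.23] | without roll [ 0.21 -0.05  0.23]
 tcp in box [80.2  1.3]
```

```bash
python3 -m creep '[{"claw":1,"tx":0.24,"ty":-0.03,"tz":0.2,"roll":0},{"claw":1,"tx":0.24,"ty":0,"tz":0.2,"roll":0},{"claw":1,"tx":0.2,"ty":0,"tz":0.2,"roll":0},{"claw":1,"tx":0.16,"ty":0,"tz":0.2,"roll":0},{"claw":1,"tx":0,"ty":0,"tz":0,"roll":0}]'
python3 - <<'E'
from h import *
tob(59,0,78)
d=img('scene');cv2.imwrite('pics/s7.png',cv2.resize(d['img'][170:290,160:310,::-1],(750,600),interpolation=2))
E
```

```text
t: 25.1
tool_pos: [591.5, 243.4, 73.4]
tcp_rot: [0.002, 0.101, 0.995, 0.001]
contact_force: [4.3, 0.3, 1.3]
width: 0.4
gripper_force: 1.9
t 25.1 pos [591.5 243.4  73.4] yaw 1.368 w 0.4 F [4.3 0.3 1.3]
 roll 0.0 then shift [-0.06 -0.03 -0.18] | without roll [-0.06 -0.03 -0.18]
 tcp in box [57.6  0.7]
```

View pics/s7.png

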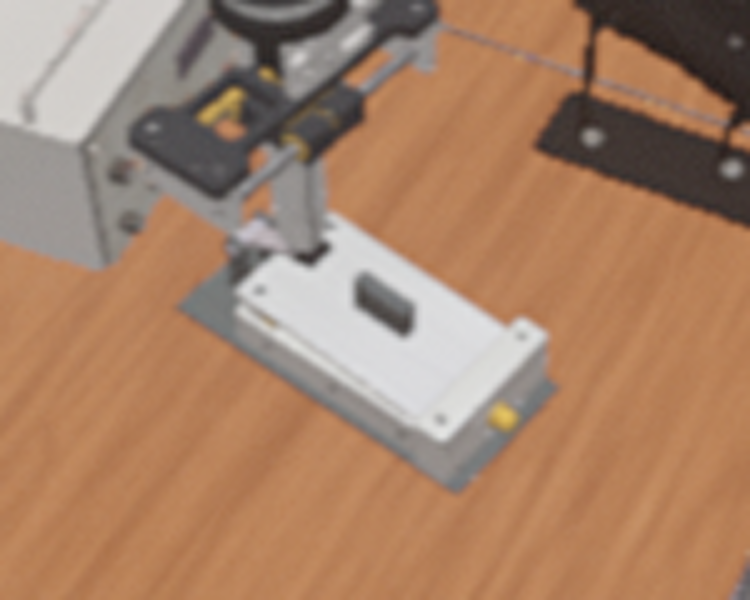

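The thumb piece (px 315,250) has swung low towards the lid and the fingers are behind it. I lift over and press from above.

```bash
python3 -m creep '[{"claw":1,"tx":-0.1,"ty":-0.03,"tz":-0.5,"roll":0},{"claw":1,"tx":0,"ty":0,"tz":-0.4,"roll":0},{"claw":1,"tx":0.35,"ty":0,"tz":-0.1,"roll":0},{"claw":1,"tx":0,"ty":0,"tz":0,"roll":0},{"claw":1,"tx":0,"ty":0,"tz":0.3,"roll":0},{"claw":1,"tx":0,"ty":0,"tz":0.4,"roll":0},{"claw":1,"tx":0,"ty":0,"tz":0.3,"roll":0}]'
python3 -m creep '[{"claw":1,"tx":0,"ty":0,"tz":0.2,"roll":0},{"claw":1,"tx":0,"ty":0,"tz":0.2,"roll":0},{"claw":1,"tx":0,"ty":0,"tz":0,"roll":0}]'
python3 -c "
from h import *
tob(50,0,52)"
```

```text
t: 25.85
tool_pos: [582.2, 243.4, 70.9]
tcp_rot: [-0.002, 0.101, 0.995, -0.0]
contact_force: [-6.4, 1.7, 9.2]
width: 0.4
gripper_force: 4.5
t: 26.15
tool_pos: [581.9, 243.5, 60.9]
tcp_rot: [-0.003, 0.101, 0.995, -0.0]
contact_force: [-2.3, 0.6, 2.1]
width: 0.4
gripper_force: 1.1
t 26.15 pos [581.9 243.5  60.9] yaw 1.368 w 0.4 F [-2.3  0.6  2.1]
 roll 0.0 then shift [-0.07  0.05  0.35] | without roll [-0.07  0.05  0.35]
 tcp in box [48.2 -1.2]
```

```bash
python3 -m creep '[{"claw":1,"tx":0,"ty":0.04,"tz":0.15,"roll":0},{"claw":1,"tx":0,"ty":0,"tz":0.15,"roll":0},{"claw":1,"tx":0,"ty":0,"tz":0.1,"roll":0},{"claw":1,"tx":0,"ty":0,"tz":0,"roll":0}]'
python3 -m creep '[{"claw":1,"tx":0,"ty":0,"tz":0.1,"roll":0},{"claw":1,"tx":0,"ty":0,"tz":0.1,"roll":0},{"claw":1,"tx":0,"ty":0,"tz":0,"roll":0}]'
```

```text
t: 26.55
tool_pos: [582.5, 244.1, 52.2]
tcp_rot: [-0.002, 0.101, 0.995, -0.001]
contact_force: [-5.3, -0.9, 7.9]
width: 0.5
gripper_force: 4.1
t: 26.85
tool_pos: [582.7, 244.2, 51.7]
tcp_rot: [-0.002, 0.101, 0.995, -0.001]
contact_force: [-13.9, -3.0, 28.1]
width: 0.5
gripper_force: 14.3
```

```bash
python3 -m creep '[{"claw":1,"tx":0,"ty":0,"tz":-0.3,"roll":0},{"claw":1,"tx":0,"ty":0,"tz":-1,"roll":0},{"claw":1,"tx":0,"ty":0,"tz":-1,"roll":0},{"claw":1,"tx":0,"ty":0,"tz":-1,"roll":0},{"claw":1,"tx":-0.5,"ty":0,"tz":-1,"roll":0},{"claw":1,"tx":-0.8,"ty":0,"tz":-1,"roll":0},{"claw":1,"tx":-0.8,"ty":0,"tz":-1,"roll":0},{"claw":1,"tx":-0.8,"ty":0,"tz":-0.5,"roll":0}]'
python3 - <<'E'
from h import *
d=img('wrist');W=fcloud(d)
s=img('scene');w=d['img']
C=np.hstack([cv2.resize(s['img'][180:280,180:290],(440,400),interpolation=2),cv2.resize(w[60:260,170:350],(360,400),interpolation=2)])
cv2.imwrite('pics/s8.png',C[:,:,::-1])
P=W.reshape(-1,3);P=P[np.isfinite(P[:,0])&(np.hypot(*(P[:,:2]-BO).T)<140)]
b=np.array([w2box(q) for q in P]);z=P[:,2]
m=(z>28)&(z<48)&(b[:,0]>-58)&(b[:,0]<70)&(abs(b[:,1])<36)&(abs(b[:,1])>14)
A=np.c_[b[m],np.ones(m.sum())];c=np.linalg.lstsq(A,z[m],rcond=None)[0];print('lid plane slope x,y,z0',c.round(3),m.sum())
m=(z>52)&(z<70)&(abs(b[:,0])<30)&(abs(b[:,1])<12);print('block',m.sum(),cv2.minAreaRect(b[m].astype(np.float32)))
m=(abs(b[:,1])<6)&(b[:,0]>36)&(b[:,0]<100)
for x in range(35,100,8):
    k=m&(b[:,0]>x)&(b[:,0]<x+8); print(x,np.median(z[k]).round(1) if k.any() else '',end=' ')
for y in(-35,-20,15,25):
    m=(b[:,1]>y)&(b[:,1]<y+10)&(b[:,0]>60)&(b[:,0]<90)&(z>32)&(z<40);print('far',y,np.percentile(b[m,0],98).round(1) if m.any() else '')
W=cloud(s)
for n in('solder_reel','flux_tin','usb_stick'): print(n,[(np.round(o['xyz']).tolist(),round(o['conf'],2)) for o in arm.spot_point('scene',n)[:1]])
print(arm.sense()['t'],arm.sense()['tool_pos'])
E
```

```text
t: 27.65
tool_pos: [657.3, 229.6, 219.3]
tcp_rot: [0.002, 0.101, 0.995, 0.0]
contact_force: [0.0, -0.5, -0.5]
width: 0.8
gripper_force: 0.0
lid plane slope x,y,z0 [0.0000e+00 1.0000e-03 3.5124e+01] 3943
block 350 ((-0.4307212829589844, 0.48073720932006836), (39.608802795410156, 10.06554126739502), 0.11468055844306946)
35 42.9 43 44.1 51 44.0 59 44.5 67 43.1 75 43.2 83 324.0 91 332.0 99 332.4 far -35 75.9
far -20 76.1
far 15 74.8
far 25 74.7
solder_reel [([368.0, 410.0, -0.0], 0.83)]
flux_tin [([679.0, 98.0, 2.0], 0.74)]
usb_stick [([581.0, 245.0, 44.0], 0.62)]
27.9 [653.90081153 229.56466013 215.00821944]
```

View pics/s8.png

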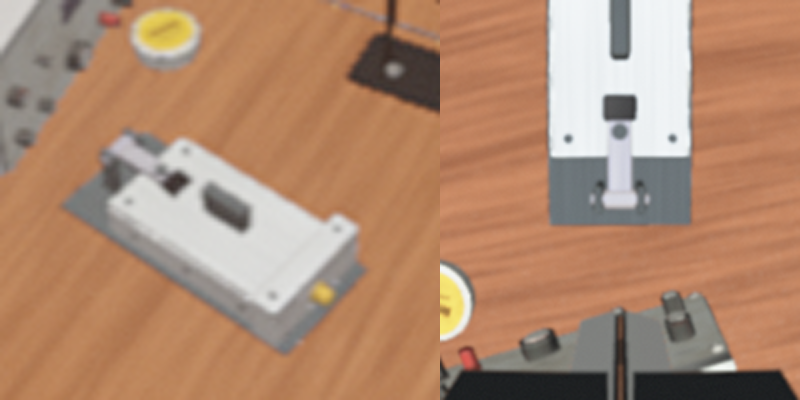

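The clamp is shut (thumb at (175,182), z 44) and the lid is flat (slope 0, top z 35.1). One more look measures how far home the lid is, relative to the lip itself.

```bash
python3 -m creep '[{"claw":1,"tx":0.5,"ty":0,"tz":-0.3,"roll":0},{"claw":1,"tx":0.8,"ty":0,"tz":-0.3,"roll":0},{"claw":1,"tx":0.8,"ty":0,"tz":-0.3,"roll":0},{"claw":1,"tx":0.8,"ty":0,"tz":-0.3,"roll":0},{"claw":1,"tx":0.8,"ty":0,"tz":-0.3,"roll":0},{"claw":1,"tx":0.4,"ty":0,"tz":0,"roll":0},{"claw":1,"tx":0,"ty":0,"tz":0,"roll":0}]'
python3 - <<'E'
from h import *
for i in range(3):
    d=img('wrist');W=fcloud(d)
    P=W.reshape(-1,3);P=P[np.isfinite(P[:,0])&(np.hypot(*(P[:,:2]-BO).T)<140)]
    b=np.array([w2box(q) for q in P]);z=P[:,2]
    # step locations along x in strips: lip->lid top, outer lip->desk/base
    y=abs(b[:,1])<40
    def step(lo,hi,thr,up,extra=y):  # x where heights cross thr
        m=extra&(b[:,0]>lo)&(b[:,0]<hi);x=b[m,0];h=z[m]>thr;xs=np.linspace(lo,hi,400)
        return xs[np.argmin([((h!=((x>t) if up else (x<t))).mean()) for t in xs])].round(2)
    yb=abs(b[:,1])<4
    ys=(abs(b[:,1])>18)&(abs(b[:,1])<36)
    print('lip out',step(-95,-73,35,True),'lip in',step(-73,-50,39,False),'blk near',step(-40,-5,50,True,yb),'blk far',step(0,35,50,False,yb),'far edge',step(60,90,20,False,ys),len(z))
print(w2box(st()[1]),st()[1])
E
```

```text
t: 28.6
tool_pos: [552.9, 251.0, 255.0]
tcp_rot: [-0.0, 0.1, 0.995, -0.0]
contact_force: [0.8, 0.6, -0.1]
width: 0.4
gripper_force: 0.0
lip out -84.41 lip in -63.26 blk near -20.44 blk far 23.68 far edge 74.89 75486
lip out -84.69 lip in -63.49 blk near -21.67 blk far 23.33 far edge 76.39 75620
lip out -83.7 lip in -62.85 blk near -20.44 blk far 22.72 far edge 75.41 75595
[20.40346926 -0.1102531 ] [554.86227972 250.1784953  254.29619453]
```

Run:
```python
from h import *
d=img('wrist');g=cv2.GaussianBlur(cv2.cvtColor(d['img'],cv2.COLOR_RGB2GRAY),(3,3),0).astype(np.float32)
C=-d['R'].T@d['t'];print('cam box',w2box(C).round(1),C[2].round(1))
def prof(zp,x,ys):
    X,Y=np.meshgrid(x,ys,indexing='ij');w=np.array([box2w(a,b) for a,b in zip(X.ravel(),Y.ravel())])
    c=np.c_[w,np.full(len(w),zp)]@d['R'].T+d['t'];r=np.hypot(c[:,0],c[:,1]);th=np.arctan2(r,c[:,2])
    u=d['cx']+d['fx']*th*c[:,0]/r;v=d['cy']+d['fy']*th*c[:,1]/r
    return cv2.remap(g,u.reshape(X.shape).astype(np.float32),v.reshape(X.shape).astype(np.float32),cv2.INTER_CUBIC).mean(1)
def edges(name,zp,lo,hi,ys):
    x=np.arange(lo,hi,.25);p=prof(zp,x,ys);gr=np.gradient(p,x);k=np.argsort(-abs(gr));o=[]
    for i in k:
        if all(abs(x[i]-q)>4 for q,_ in o): o.append((x[i],gr[i].round(1)))
        if len(o)==3: break
    print(name,zp,o)
yb=np.arange(-3,3.1,1);yw=np.r_[np.arange(-34,-18),np.arange(18,34)]
for zz in(61,35): edges('block',zz,-40,35,yb)
for zz in(43,39,35): edges('lip in',zz,-72,-50,yw)
edges('lip out',43,-95,-75,yw)
for zz in(35,30): edges('far',zz,60,90,yw)
```

```text
cam box [-46.9   0.3] 425.7
block 61 [(np.float64(34.0), np.float32(-57.5)), (np.float64(-22.5), np.float32(-47.7)), (np.float64(17.5), np.float32(46.0))]
block 35 [(np.float64(-20.75), np.float32(-45.3)), (np.float64(22.0), np.float32(44.3)), (np.float64(-16.0), np.float32(4.1))]
lip in 43 [(np.float64(-63.75), np.float32(-2.7)), (np.float64(-59.5), np.float32(1.2)), (np.float64(-70.75), np.float32(1.2))]
lip in 39 [(np.float64(-64.0), np.float32(-2.7)), (np.float64(-59.75), np.float32(1.4)), (np.float64(-71.0), np.float32(0.8))]
lip in 35 [(np.float64(-64.25), np.float32(-2.7)), (np.float64(-60.0), np.float32(1.6)), (np.float64(-71.25), np.float32(0.5))]
lip out 43 [(np.float64(-82.25), np.float32(42.5)), (np.float64(-87.25), np.float32(-8.1)), (np.float64(-75.75), np.float32(-1.5))]
far 35 [(np.float64(76.5), np.float32(-38.3)), (np.float64(67.75), np.float32(8.6)), (np.float64(62.25), np.float32(-8.4))]
far 30 [(np.float64(78.0), np.float32(-38.5)), (np.float64(63.5), np.float32(-8.3)), (np.float64(69.25), np.float32(8.0))]
```

```bash
python3 -c "
from h import *
print(arm.sign_off())"
```

```text
the job is handed in; nothing more can be done
None
```

I handed the job in at about 29 s: the USB stick lies flat in the box, the lid is hooked square under the lip and measured home to within about 1–2 mm, the clamp is shut with the lid flat on the rim, and the solder reel and flux tin were not touched.

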